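Let a spray can out of the gravity dispenser

ROBOT

A 6-joint arm with a two-finger parallel gripper is mounted at the origin on the work surface. World frame = base frame: x ahead of the robot, y to its left, z up, the work surface at z = 0. Lengths are in m, angles in rad, forces in N, time in s.
With the tool pointing down it reaches from about 0.3 to 0.875 m from the base axis. Payload 6.4 kg.
Tool frame: the origin (TCP) lies on the centre line of the jaws, within the pads' length; the fingertips stand 14 mm ahead of it and the grasp point (between the pads) lies 5 mm behind it; z points along the fingers, y is the line along which they close (so a half turn about z gives the same grasp; the last joint's range is limited). The gripper opens to 85 mm and grips with 20 to 120 N. Pads are 22 mm wide; open, the fingers measure 114 mm over their backs; the gripper's body (76 mm by 85 mm) begins 54 mm behind the grasp point. The pads swing forward as they close: fully open they stand 13 mm farther back than shut.
Start: joints at [1.095, 0.181, 1.607, -0, 1.354, -0.206], TCP at [0.153, 0.554, 0.245] pointing down, gripper open.
Joint ranges: [-2.99, 2.99], [-0.89, 2.07], [0.3, 2.58], [-1.14, 4.28], [0, 2.63], [-3.12, 3.12]. Speed limits (rad/s): [2.57, 2.57, 3.01, 3.14, 3.14, 3.14].

INTERFACE

Orientations are given as a rotation vector (axis times angle).
In Python, from workcell import arm, effector, kin, snapshot, hand_in, boxes_of gives the robot as it stands. Calls block until the motion is done:
- arm.move_ptp(position, orientation): joint-space move of the TCP to a pose.
- arm.movel(position, v=0.15, frame=None, force_limit=None): straight line of the TCP; frame=None keeps the orientation; v is the mean speed in m/s. With force_limit (N) it stops when the force on the tool has changed by that much, and returns True; else False.
- arm.movej(angles): joint-space move.
- effector.move_gripper(opening): finger opening in m; the grip force is fixed at half the most; returns when the fingers have stopped.
- arm.wait(seconds).
- kin.ik(position, orientation): joint angles nearest the present ones, or None.
- arm.get_state(): the state.
- snapshot(name): name is "side" or "top"; returns a dict with "image" (420x560x3 uint8, red, green, blue), "intrinsics" (3x3 intrinsics, pixels), "rvec" (rotation vector, rad) and "tvec" (3), from world to camera coordinates, as OpenCV has them. Camera axes: x right, y down, z forward; pixel columns grow to the right and rows downward; lengths in m; the calibration is good to about 2 mm. A picture is of the moment at which its call begins. There is no depth.
A pose or a line that the arm cannot do raises arm.MotionError and nothing moves.
- hand_in(): hands the job in; it is judged then, once.
Trained networks look in a picture, given as the dict that the camera call returned (one of the last four; its "shot" number tells which), for a name from the list of things; names that differ only in an ending like _2 or _b are one class to them, and where a whole thing is asked for, a point or a joint stands for the part that bears it (a point fixed in the world has none). Each returns a list of dicts, best first, with "score" (0 to 1); they miss things now and then, are a little off and sometimes report something else, mostly with a low value. They report only what shows in the picture. A call takes as long as a camera call. They do not tell look-alikes from the thing itself.
- boxes_of(thing, picture): "bbox" ([left, top, width, height] in pixels, round what is visible of it).
The state is a dict: "time": time; "joint_pos": joint angles; "qvel": joint speeds; "joint_efforts": joint torques, N m; "eef_pos": TCP position; "tool_rot": TCP orientation; "ft_force": force on the tool from outside, world axes, zero at the start; "torque": the same for the moment, N m; "grip_width": finger opening in m; "gripper_force": force on a finger pad.
Only numpy, scipy, OpenCV 4.12 (cv2) and the standard library are available. Lean on these libraries where they do the work, as an engineer would, in place of code of your own. Each camera call takes 0.05 s, during which the arm holds its last target. There are 200 camera calls.

TASK

Press the dispenser's side lever all the way down with the fingertips, so that its front lid lifts fully, and keep it down until the spray can has rolled out and lies in the tray. Then ease the lever back up slowly so that the lid comes down shut without slamming, and move clear. Do not touch the can or the lid, lift nothing, and leave everything else on the table where it is.

Things in the scene. Friction and masses are not known exactly. Their poses are not given: they have to be found in the camera images.
- dispenser: bare aluminium can dispenser, fixed: closed bay with clear roof (140 mm wide, x 0 to +110 mm, 144 mm high) and before it an open tray (140 mm wide, x 0 to -140 mm, walls 42 mm high), one floor sloping down to the tray's lip. Origin on the table on the centre line, straight below the lid's hinge; x points from tray to bay (away from the robot within 20 degrees), y left, z up
- lever_pad (a point): centre of the top face of the lever's steel press pad (50 x 46 mm, 8 thick), front end of a round steel arm on the dispenser's left. At rest 105 mm before (-x), 129 mm left (+y) and 157 mm above the dispenser's origin, free above and below; moves with the lever. Face tilted 0.23 rad at rest (front edge higher), 0.22 rad the other way when down. All else near is below 145 mm
- lever (a joint): lever on a level pivot 20 mm behind the dispenser's origin, 120 mm up, 130 mm from the pad's centre: 0 at rest (up), 0.45 rad fully down at its stop, the pad then 58 mm lower. A spring drives it up: pressing the pad takes about 3 N at the start, 6 N fully down; let go, it snaps up and the lid slams
- lid (a joint): dark steel front lid of the bay, hinged along its top edge 127 mm above the table: 0 shut (hanging upright), 1.3 rad fully lifted (nearly level, over the tray); linked, always 2.89 times the lever's angle. It slams if it closes faster than 2 rad/s in its last 0.6 rad, which is 90 mm/s at the lever pad
- linkage_case (a point): centre of the top of the grey linkage case on the left of the bay, 75 mm along x, 22 mm wide, top 135 mm above the table; 140 mm behind the pad, nothing to do there
- lid_panel (a point): middle of the lid's panel, 45 mm below its hinge line when shut; the panel is 126 mm wide, 85 mm long, 4 mm thick
- spare_can: a spray can, like the one in the bay, standing upright on the table beside the tray, 52 mm diameter, 120 mm tall; bystander, loose; origin at the centre of its underside
- jar: small closed glass jar, 60 mm diameter, 75 mm tall, upright; bystander, loose; origin at the centre of its underside
- paint_tin: small closed paint tin, 64 mm diameter, 65 mm tall, upright; bystander, loose; origin at the centre of its underside
- cup: white plastic cup, 66 mm diameter, 75 mm tall, upright; bystander, loose; origin at the centre of its underside
- tape: roll of masking tape lying flat, 90 mm diameter, 25 mm high; bystander, loose; origin at the centre of its underside
- brush: paint brush lying on the table, 190 mm long; bystander, loose; origin on the table within its length
- block: cork sanding block, 60 x 100 x 30 mm; bystander, loose; origin at the centre of its underside
- can: centre of the spray can, 52 mm diameter, 120 mm long, 0.13 to 0.25 kg, lying crosswise (along the dispenser's y) in the bay against the shut lid; when the lid lifts it rolls out by itself in about a second and rests against the tray's lip, 109 mm before (-x) the dispenser's origin
Mind the look-alikes: they are no part of the job. What is shaped like the can but blue or turquoise is not meant.

How it is judged:
On the way:
1. the lever is pressed down, the lid is lifted fully and the can lies in the tray while the lid is still up (value of joint lid above 1.1 rad and x of can in the frame of dispenser between -0.125 and -0.08 m and y of can in the frame of dispenser between -0.02 and 0.02 m and z of can in the frame of dispenser below 0.055 m), for 0.2 s.
At the end, for the whole second after the job is handed in: The lid is shut (under 0.06 rad), the lever fully up (under 0.03 rad), and the can rests in the tray (centre 80 to 125 mm in front of the dispenser's origin, within 20 mm of its centre line, below 55 mm), at rest (value of joint lid below 0.06 rad and value of joint lever below 0.03 rad and linear speed of can below 0.02 m/s and x of can in the frame of dispenser between -0.125 and -0.08 m and y of can in the frame of dispenser between -0.02 and 0.02 m and z of can in the frame of dispenser below 0.055 m); the robot touches nothing.
It fails at once if the lid slams: closing faster than 2 rad/s within 0.6 rad of shut (value of joint lid below 0.6 rad and velocity of joint lid below -2 rad/s).
It fails at once if the robot touches the can or the lid (contact force between any of the fingers, the arm and can above 0.3 N or contact force between any of the fingers, the arm and lid above 0.3 N).
It fails at once if the lever is pressed with the arm or the body of the gripper instead of the fingers (contact force between the arm and lever above 2 N).
It fails at once if the can is lifted (height (world z) of can above 0.1 m).
It fails at once if a bystander is moved more than 20 mm, lifted or knocked over (distance of any of spare_can, jar, paint_tin, cup, tape, brush, block from where it was at the start of the episode above 0.02 m or angle between any of spare_can, jar, paint_tin, cup, tape, block's own z axis and vertical above 0.3 rad).
It also fails if it takes over 40 s, if anything falls off the work surface, if the arm or the gripper's body presses on something with over 40 N, if the wrist force passes 120 N, or if a joint passes its speed limit or range.

## Working session

There is one attempt and no reset: what is moved stays moved. The work goes in short steps, each a Python script; the robot and the scene stay as the last script left them, time stands still between calls to the robot, and variables do not carry over. Pictures are saved under pics/ and viewed, at most 10 in all, crops included, and the job is handed in when it is done.

```bash
mkdir -p pics; ls
python3 - <<'E'
from workcell import *
import cv2
for n in ("side","top"):
    s=snapshot(n); cv2.imwrite(f"pics/{n}0.png",s["image"][...,::-1])
    print(n,s["intrinsics"].tolist(),s["rvec"],s["tvec"])
    for t in ("dispenser","lever_pad","lever","lid","linkage_case","can","spare_can"):
        print(t,[(b["bbox"],round(b["score"],2)) for b in boxes_of(t,s)][:3])
print(arm.get_state())
E
```

```text
pics
side [[452.8513069427038, 0.0, 285.37420355994163], [0.0, 452.8513069427038, 211.63186130223312], [0.0, 0.0, 1.0]] [ 0.27150121 -2.77155083  1.22764627] [0.56816869 0.20318266 1.17216558]
dispenser [([250.6, 165.5, 89.0, 67.5], 0.95), ([274.2, 245.9, 24.5, 33.4], 0.7)]
lever_pad [([281.1, 199.3, 56.7, 16.4], 0.56)]
lever [([277.9, 197.8, 63.4, 18.9], 0.56)]
lid [([286.3, 168.8, 2.5, 22.0], 0.58)]
linkage_case [([251.2, 163.0, 92.1, 73.1], 0.73)]
can [([211.2, 238.1, 35.0, 41.1], 0.72), ([246.3, 152.1, 31.9, 17.0], 0.71)]
spare_can [([316.4, 158.7, 17.5, 31.4], 0.82)]
top [[398.3747688683015, 0.0, 278.13065441421804], [0.0, 398.3747688683015, 209.6201106498063], [0.0, 0.0, 1.0]] [ 2.14124112 -2.10755002  0.14277535] [-0.04071695  0.60529856  1.05374435]
dispenser [([283.5, 157.3, 84.4, 108.3], 0.87)]
lever_pad [([283.0, 205.3, 21.1, 59.9], 0.64)]
lever [([283.4, 201.1, 20.0, 65.8], 0.61), ([260.6, 285.7, 67.7, 25.3], 0.48)]
lid [([283.2, 157.8, 85.9, 109.0], 0.28)]
linkage_case [([283.7, 158.5, 82.6, 107.3], 0.62), ([339.7, 262.5, 29.8, 33.0], 0.21)]
can [([320.7, 112.6, 43.3, 42.1], 0.89), ([227.8, 156.7, 46.8, 24.0], 0.86), ([304.9, 192.7, 45.7, 17.9], 0.77)]
spare_can [([371.1, 229.4, 31.0, 22.5], 0.57)]
{'time': 0.8, 'joint_pos': array([ 1.09470784e+00,  1.80751574e-01,  1.60700006e+00, -1.68455691e-05,
        1.35380220e+00, -2.06289678e-01]), 'qvel': array([ 8.77553913e-04,  4.38795733e-05, -7.14090942e-05, -4.47521753e-04,
        4.79124777e-04,  2.47524805e-04]), 'joint_efforts': array([-7.29744534e-04, -4.44801021e+01, -3.51655376e+01, -3.26264844e-04,
        6.12686235e-04,  2.15677844e-06]), 'eef_pos': array([0.15324874, 0.55421819, 0.24531569]), 'tool_rot': array([4.22505292e-01, 3.11302339e+00, 4.88219447e-05]), 'ft_force': array([0.50121342, 0.48052558, 0.50629298]), 'torque': array([-0.02679888, -0.05097706,  0.00527356]), 'gripper_force': 0.0, 'grip_width': 0.08572759695763346}
```

View pics/side0.png

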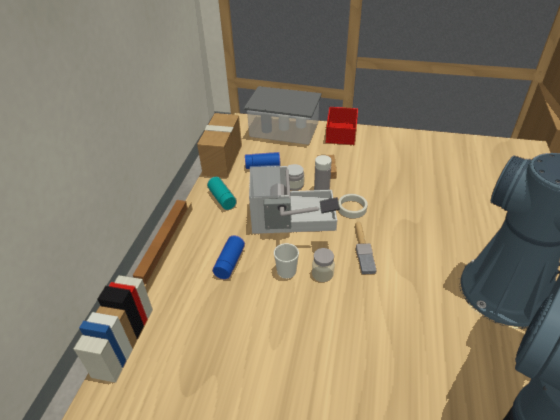

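View pics/top0.png

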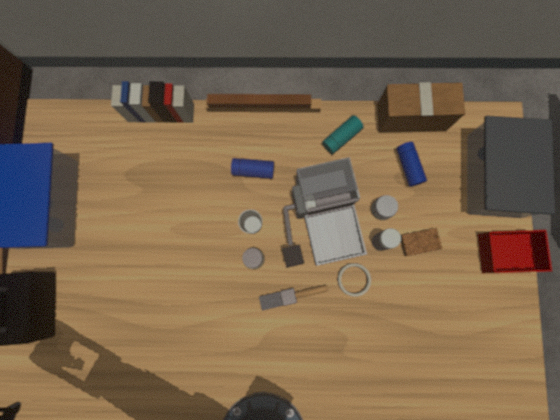

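Run:
```python
import cv2
a=cv2.imread("pics/side0.png")[130:290,200:380];b=cv2.imread("pics/top0.png")[140:300,230:410]
cv2.imwrite("pics/crop0.png",cv2.hconcat([cv2.resize(a,(400,356),interpolation=2),cv2.resize(b,(400,356),interpolation=2)]))
```

```text
(no output)
```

View pics/crop0.png

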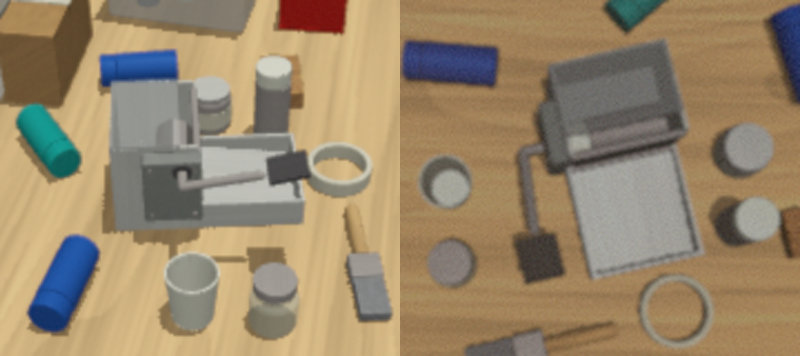

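The crops show the real lever pad as the dark square at about (330,205) in the side view and (293,256) in the top view. The grey linkage case is at side (278,214) and top (297,199). The look-alikes are the blue cans at top (252,168) and (411,164), the turquoise can at (343,134), and the grey spare can at (389,239). None of these is used. The can meant is in the bay, at top (330,202).

```bash
cat > h.py <<'E'
from workcell import *
import cv2, numpy as np
from scipy.optimize import least_squares
def proj(s,P): return cv2.projectPoints(np.atleast_2d(np.float64(P)),s["rvec"],s["tvec"],s["intrinsics"],None)[0][:,0]
def tri(sa,pa,sb,pb):
    r=least_squares(lambda P:np.r_[proj(sa,P)[0]-pa,proj(sb,P)[0]-pb],[.5,.1,.1]); return r.x,r.fun
def padpix(s,c,w=18):
    x,y=int(c[0])-w,int(c[1])-w
    g=s["image"][y:y+2*w,x:x+2*w].max(2); m=(g<75).astype(np.uint8)
    n,l,st,ce=cv2.connectedComponentsWithStats(m)
    k=1+np.argmax(st[1:,4]); return ce[k]+[x,y],st[k,4]
E
python3 - <<'E'
from h import *
S=snapshot("side");T=snapshot("top")
a,na=padpix(S,(330,205));b,nb=padpix(T,(293,256)); print(a,na,b,nb)
P,r=tri(S,a,T,b); print("pad",P,r)
f=400/180
M=np.array([[-.14,.07,.042],[-.14,-.07,.042],[.11,.07,.144],[.11,-.07,.144],[-.105,.129,.157]])
t=np.array([[192,277],[301,251],[148,66],[268,43]])/f+[230,140]; t=np.vstack([t,b])
def W(p,M): c,s=np.cos(p[2]),np.sin(p[2]); return M@np.array([[c,s,0],[-s,c,0],[0,0,1]])+[p[0],p[1],0]
q=least_squares(lambda p:np.r_[(proj(T,W(p,M))-t).ravel(),proj(S,W(p,M))[4]-a],[.6,0,0]); print(q.x,q.fun.round(1))
print("pad model",W(q.x,M)[4])
for n,h in(("jar",.075),("cup",.075),("spare_can",.12),("brush",.0),("paint_tin",.065)):
  for bx in boxes_of(n,T)[:2]:
    u=np.array(bx["bbox"][:2])+np.array(bx["bbox"][2:])/2
    v=least_squares(lambda p:proj(T,[p[0],p[1],h/2])[0]-u,[.5,0]).x
    print(n,bx["score"],u,v)
E
```

```text
[330.45945946 209.48648649] 37 [292.33876221 255.38110749] 307
pad [ 0.47324672 -0.07129809  0.14063046] [-1.27928227 -0.15822353  0.03991703  1.19826759]
[ 0.60520058 -0.17157734  0.22646967] [-1.   1.4  0.3  2.3 -0.3 -0.8 -0.9 -1.8 -0.7  0.6 -1.3 -4.4]
pad model [ 0.47391624 -0.0694479   0.157     ]
jar 0.66 [254.6  258.45] [0.47101621 0.03136484]
cup 0.83 [251.7  222.15] [0.57129927 0.04222208]
cup 0.41 [326.3  210.55] [ 0.60688719 -0.16503347]
spare_can 0.67 [385.75 237.75] [ 0.53137823 -0.32214432]
brush 0.76 [293.35 297.95] [ 0.36497867 -0.07660899]
paint_tin 0.57 [384.95 206.55] [ 0.62125754 -0.32875989]
```

```bash
cat >> h.py <<'E'
yaw=.2265; pad0=np.array([.474,-.070,.157])
phi=(yaw+np.pi)/2; R=np.pi*np.array([np.cos(phi),np.sin(phi),0])
d=np.array([np.cos(yaw),np.sin(yaw),0])
def tcp(z): return np.array([pad0[0],pad0[1],z+.014])   # fingertip height z
E
python3 - <<'E'
from h import *
effector.move_gripper(0.0)
arm.move_ptp(tcp(.235),R)
arm.movel(tcp(.185),v=.1)
s=arm.get_state();print(s["time"],s["eef_pos"],s["tool_rot"],s["ft_force"],s["grip_width"])
S=snapshot("side");T=snapshot("top")
tip=s["eef_pos"]-[0,0,.014]
print(proj(S,[tip,pad0]),proj(T,[tip,pad0]))
a=cv2.resize(S["image"][130:290,250:410],(400,400),interpolation=2);b=cv2.resize(T["image"][170:330,230:390],(400,400),interpolation=2)
cv2.imwrite("pics/near.png",cv2.hconcat([a,b])[...,::-1])
E
```

```text
5.0583 [ 0.47424871 -0.06997796  0.19928746] [-3.55394300e-01  3.12121437e+00 -2.60285436e-04] [-0.02042392  0.05244176 -0.09235273] 8.509613024466287e-05
[[329.54465011 196.79115941]
 [329.12536977 204.99025614]] [[291.99885572 255.3007199 ]
 [291.91185623 255.95950944]]
```

View pics/near.png

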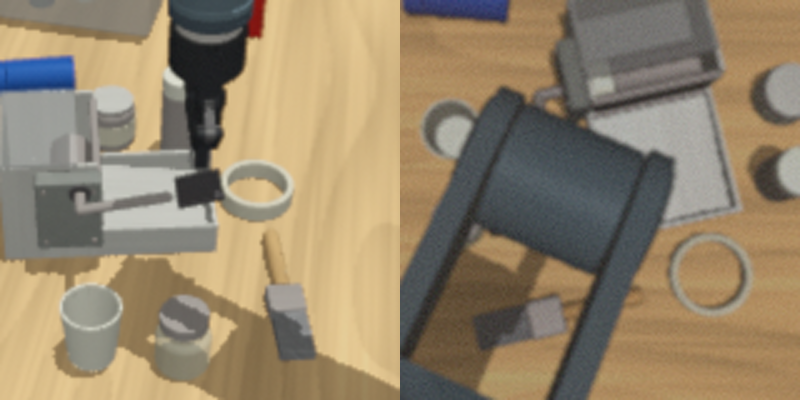

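The fingertips, at crop (200,167), stand just above the pad, whose centre is at crop (198,188). This matches the projection, so I'll press now.

Run:
```python
from h import *
hit=arm.movel(tcp(.135),v=.03,force_limit=1.5)
s=arm.get_state();z0=s["eef_pos"][2]-.014;print(hit,s["time"],z0,s["ft_force"])
if hit and .145<z0<.172:
    p=s["eef_pos"].copy()
    for dz,v in((.03,.06),(.053,.06)):
        q=p-[0,0,dz]-d*.0037*np.sin(min(dz/.058,1)*np.pi/2); arm.movel(q,v=v)
        s=arm.get_state();print(s["time"],s["eef_pos"],s["ft_force"])
    h=arm.movel(q-[0,0,.012],v=.02,force_limit=5)
    s=arm.get_state();print(h,s["time"],s["eef_pos"],s["ft_force"])
    arm.wait(1.2)
    s=arm.get_state();print(s["eef_pos"],s["ft_force"])
    np.save("c.npy",p)
    S=snapshot("side");T=snapshot("top")
    a=cv2.resize(S["image"][130:290,230:390],(400,400),interpolation=2);b=cv2.resize(T["image"][140:300,250:410],(400,400),interpolation=2)
    cv2.imwrite("pics/down.png",cv2.hconcat([a,b])[...,::-1])
```

```text
True 6.125 0.1567617558685516 [-0.4571348  -0.80771457  0.02976164]
6.7833 [ 0.47023061 -0.07003147  0.14016872] [ 0.46218487 -0.21870317  0.09633731]
7.3167 [ 0.47081949 -0.07066594  0.11847364] [0.24964496 1.12972107 6.27804426]
True 7.675 [ 0.47134047 -0.07056295  0.11509552] [-1.69167265  0.92121249  7.68351957]
[ 0.47134553 -0.0705764   0.11509338] [-2.27283204  1.79355766  8.79818926]
```

View pics/down.png

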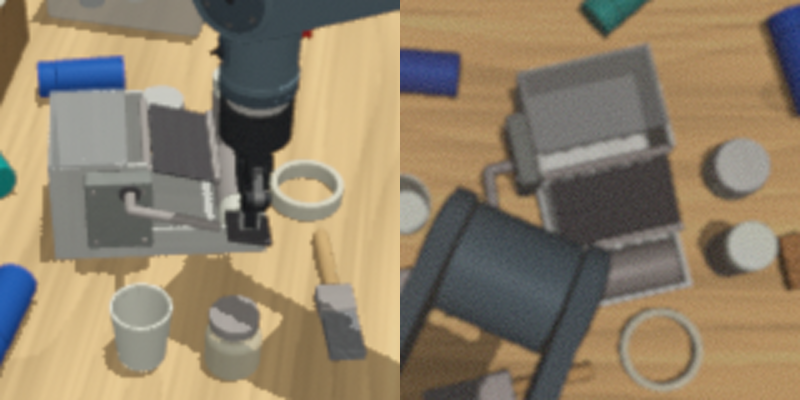

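The lid is nearly level and the can lies in the tray at about crop (645,265). The force is at the stop. I'll ease up slowly.

Run:
```python
from h import *
arm.wait(.8)
p=np.load("c.npy")
for dz in (.03,.0):
    arm.movel(p-[0,0,dz]-d*.0037*np.sin(dz/.058*np.pi/2),v=.02)
    s=arm.get_state();print(s["time"],s["eef_pos"],s["ft_force"])
arm.movel(p+[0,0,.02],v=.015)
arm.movel(p+[0,0,.11],v=.1)
s=arm.get_state()
arm.move_ptp([.153,.554,.30],R)
arm.wait(.5)
s=arm.get_state();print(s["time"],s["eef_pos"],s["ft_force"])
S=snapshot("side");T=snapshot("top")
a=cv2.resize(S["image"][130:290,230:390],(400,400),interpolation=2);b=cv2.resize(T["image"][140:300,250:410],(400,400),interpolation=2)
cv2.imwrite("pics/end.png",cv2.hconcat([a,b])[...,::-1])
```

```text
11.25 [ 0.47078054 -0.07050031  0.14069616] [-3.30407044 -2.59807698  3.59584126]
12.9083 [ 0.4732265  -0.06971782  0.17057931] [1.66806091 0.30275981 1.42968911]
18.4333 [0.15310541 0.55397235 0.30000796] [0.4594416  1.12576307 0.64750463]
```

View pics/end.png

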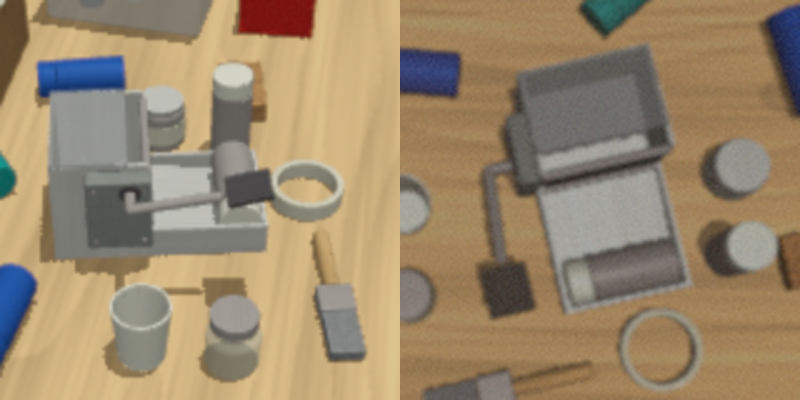

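The lever is up at crop (249,188), the lid is shut, and the can rests in the tray at crop (622,272). The bystanders have not moved.

```bash
python3 -c "
from workcell import *
print(hand_in())"
```

```text
the job is handed in; nothing more can be done
None
```

I pressed the lever fully down and the can rolled into the tray; I then eased the lever up until the lid shut, moved the arm clear, and handed the job in (no verdict came back).

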